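# Load the tool rail in order of cutter diameter

### The job

Move the four cutter chucks from the plywood stand into the black pockets of the tool rail, in order of cutter diameter: slimmest next to the tool setter, thickest at the far end, since they are measured one after another in that order. Every chuck must sit upright with its flange fully down on the pocket; do not let one fall over, and do not bump the tool setter.

Things in the scene. Friction and masses are not known exactly. Their poses are not given: they have to be found in the camera images.
- chuck_6: upright round steel collet chuck with the slimmest, shortest cutter (6 mm thick, 22 mm above the nut). Origin on the axis at the underside of its 49 mm flange (12 mm thick); z up. Below: taper 31.6 mm narrowing to 17.6 mm, 48 mm long, then 12 mm stud to 58 mm below. Above: 32 mm neck, dark nut 40 mm wide, 26 to 48 mm above origin (grip here). 0.45 kg. Starts in any hole of the stand.
- chuck_12: upright round steel collet chuck with the second slimmest cutter (12 mm thick, 28 mm above the nut). Origin on the axis at the underside of its 49 mm flange (12 mm thick); z up. Below: taper 31.6 mm narrowing to 17.6 mm, 48 mm long, then 12 mm stud to 58 mm below. Above: 32 mm neck, dark nut 40 mm wide, 26 to 48 mm above origin (grip here). 0.45 kg. Starts in any hole of the stand.
- chuck_20: upright round steel collet chuck with the third cutter (20 mm thick, 34 mm above the nut). Origin on the axis at the underside of its 49 mm flange (12 mm thick); z up. Below: taper 31.6 mm narrowing to 17.6 mm, 48 mm long, then 12 mm stud to 58 mm below. Above: 32 mm neck, dark nut 40 mm wide, 26 to 48 mm above origin (grip here). 0.45 kg. Starts in any hole of the stand.
- chuck_32: upright round steel collet chuck with the thickest, tallest cutter (32 mm head, 40 mm above the nut). Origin on the axis at the underside of its 49 mm flange (12 mm thick); z up. Below: taper 31.6 mm narrowing to 17.6 mm, 48 mm long, then 12 mm stud to 58 mm below. Above: 32 mm neck, dark nut 40 mm wide, 26 to 48 mm above origin (grip here). 0.45 kg. Starts in any hole of the stand.
- pocket_a: black upright tube fixed on the rail, 53 mm outside, 33 mm straight bore. Origin on its axis at its underside, 10 mm above the bench; rim 62 mm above the origin. A chuck is home when its flange lies flat on the rim. One of four identical pockets in a straight row 72 mm apart; the letter says nothing of its place in the row.
- pocket_b: black upright tube fixed on the rail, 53 mm outside, 33 mm straight bore. Origin on its axis at its underside, 10 mm above the bench; rim 62 mm above the origin. A chuck is home when its flange lies flat on the rim. One of four identical pockets in a straight row 72 mm apart; the letter says nothing of its place in the row.
- pocket_c: black upright tube fixed on the rail, 53 mm outside, 33 mm straight bore. Origin on its axis at its underside, 10 mm above the bench; rim 62 mm above the origin. A chuck is home when its flange lies flat on the rim. One of four identical pockets in a straight row 72 mm apart; the letter says nothing of its place in the row.
- pocket_d: black upright tube fixed on the rail, 53 mm outside, 33 mm straight bore. Origin on its axis at its underside, 10 mm above the bench; rim 62 mm above the origin. A chuck is home when its flange lies flat on the rim. One of four identical pockets in a straight row 72 mm apart; the letter says nothing of its place in the row.
- tool_setter: round steel block 50 mm wide with a 25 mm plunger disc on top, 60 mm high, fixed at one end of the rail (which end varies) in line with the pockets, whose axes are 72, 144, 216 and 288 mm away. The other end has a low clamp foot with a black star knob. Origin on its axis at its underside, 10 mm above the bench.
- stand: fixed plywood stand, 185 x 185 mm, top 75 mm above the bench, four 33 mm holes in a square of 95 mm sides along its own x and y, a chuck hanging by its flange in each. Origin: centre of its underside. Stand and rail are each turned up to 0.3 rad.
There are look-alikes about, which are no part of the job. What is shaped like the chuck_12 but red or turquoise is not meant.

How it is judged:
At the end, for the whole second after the job is handed in: The 6 mm chuck sits in the pocket next to the tool setter, then 12, 20 and 32 mm along the row: each on the axis of its pocket within 8 mm, flange within 5 mm of the rim in height, upright within 0.1 rad, released and at rest (((horizontal distance between chuck_6 and pocket_a below 0.008 m and z of chuck_6 in the frame of pocket_a between 0.057 and 0.067 m) or (horizontal distance between chuck_6 and pocket_b below 0.008 m and z of chuck_6 in the frame of pocket_b between 0.057 and 0.067 m) or (horizontal distance between chuck_6 and pocket_c below 0.008 m and z of chuck_6 in the frame of pocket_c between 0.057 and 0.067 m) or (horizontal distance between chuck_6 and pocket_d below 0.008 m and z of chuck_6 in the frame of pocket_d between 0.057 and 0.067 m)) and horizontal distance between chuck_6 and tool_setter between 0.054 and 0.09 m and angle between each of chuck_6, chuck_12, chuck_20, chuck_32's own z axis and vertical below 0.1 rad and linear speed of each of chuck_6, chuck_12, chuck_20, chuck_32 below 0.02 m/s and angular speed of each of chuck_6, chuck_12, chuck_20, chuck_32 below 0.2 rad/s and ((horizontal distance between chuck_12 and pocket_a below 0.008 m and z of chuck_12 in the frame of pocket_a between 0.057 and 0.067 m) or (horizontal distance between chuck_12 and pocket_b below 0.008 m and z of chuck_12 in the frame of pocket_b between 0.057 and 0.067 m) or (horizontal distance between chuck_12 and pocket_c below 0.008 m and z of chuck_12 in the frame of pocket_c between 0.057 and 0.067 m) or (horizontal distance between chuck_12 and pocket_d below 0.008 m and z of chuck_12 in the frame of pocket_d between 0.057 and 0.067 m)) and horizontal distance between chuck_12 and tool_setter between 0.126 and 0.162 m and ((horizontal distance between chuck_20 and pocket_a below 0.008 m and z of chuck_20 in the frame of pocket_a between 0.057 and 0.067 m) or (horizontal distance between chuck_20 and pocket_b below 0.008 m and z of chuck_20 in the frame of pocket_b between 0.057 and 0.067 m) or (horizontal distance between chuck_20 and pocket_c below 0.008 m and z of chuck_20 in the frame of pocket_c between 0.057 and 0.067 m) or (horizontal distance between chuck_20 and pocket_d below 0.008 m and z of chuck_20 in the frame of pocket_d between 0.057 and 0.067 m)) and horizontal distance between chuck_20 and tool_setter between 0.198 and 0.234 m and ((horizontal distance between chuck_32 and pocket_a below 0.008 m and z of chuck_32 in the frame of pocket_a between 0.057 and 0.067 m) or (horizontal distance between chuck_32 and pocket_b below 0.008 m and z of chuck_32 in the frame of pocket_b between 0.057 and 0.067 m) or (horizontal distance between chuck_32 and pocket_c below 0.008 m and z of chuck_32 in the frame of pocket_c between 0.057 and 0.067 m) or (horizontal distance between chuck_32 and pocket_d below 0.008 m and z of chuck_32 in the frame of pocket_d between 0.057 and 0.067 m)) and horizontal distance between chuck_32 and tool_setter between 0.27 and 0.306 m); the robot touches nothing.
It fails at once if a chuck falls over (leans more than 0.6 rad) (angle between any of chuck_6, chuck_12, chuck_20, chuck_32's own z axis and vertical above 0.6 rad).
It fails at once if the tool setter is bumped (more than 4 N) (contact force between tool_setter and anything else above 4 N).
It also fails if it takes over 120 s, if anything falls off the work surface, if the arm or the gripper's body presses on something with over 40 N, if the wrist force passes 120 N, or if a joint passes its speed limit or range.

### The arm

A 6-joint arm with a two-finger parallel gripper is mounted at the origin on a cart in front of the work surface, level with it; the furniture and walls round the work are solid. World frame = base frame: x ahead of the robot, y to its left, z up, the work surface at z = 0. Lengths are in m, angles in rad, forces in N, time in s.
With the tool pointing down it reaches from about 0.35 to 0.8 m from the base axis. Payload 7.3 kg.
Tool frame: the origin (TCP) lies between the finger pads; the fingertips stand 25 mm ahead of it and the grasp point (between the pads) lies 6 mm ahead of it (r.tip_extent is the distance from the TCP to the fingertips, in m); z points along the fingers, y is the line along which they close (so a half turn about z gives the same grasp; the last joint's range is limited). The gripper opens to 85 mm and grips with 20 to 120 N. Pads are 22 mm wide; open, the fingers measure 114 mm over their backs; the gripper's body (76 mm by 85 mm) begins 54 mm behind the grasp point. The pads swing forward as they close: fully open they stand 13 mm farther back than shut.
Start: joints at [-1.43, 0.342, 1.524, -0, 1.275, -0.146], TCP at [0.149, -0.504, 0.22] pointing down, gripper open.
Joint ranges: [-2.53, 2.53], [-0.77, 2.02], [0.04, 2.7], [-1, 4.14], [0.28, 2.66], [-3.11, 3.11]. Speed limits (rad/s): [2.57, 2.57, 3.14, 3.14, 3.14, 3.14].

### API

Orientations are given as a unit quaternion [x, y, z, w].
In Python, from workcell import r, command_gripper, optics gives the robot as it stands. The module is installed in compiled form; this text tells all that it offers. Calls block until the motion is done:
- r.reach(position, orientation): joint-space move of the TCP to a pose.
- r.move_straight(position, orientation=None, speed=0.15, max_force=None): straight line of the TCP; orientation=None keeps the orientation; speed is the mean speed in m/s. With max_force (N) it stops when the force on the tool has changed by that much, and returns True; else False.
- r.movej(angles): joint-space move.
- command_gripper(opening, force=None): finger opening in m; force is the grip in N (None keeps the last); returns when the fingers have stopped.
- r.hold(seconds).
- r.solve_ik(position, orientation): joint angles nearest the present ones, or None.
- r.read_state(): the state.
- optics.get_image(name): name is "side" or "top"; returns (picture, depth): 400x640x3 uint8, red, green, blue; 400x640 float32, m along the optical axis (not along the pixel's ray), 0 where there is no reading.
- optics.camera_model(name): a dict with "K" (3x3 intrinsics, pixels), "k1" (the pictures are not rectified: a ray, as slopes to the right and down, at radius r is drawn at 1 + k1 r^2 times it, then the intrinsics apply), "R" (3x3) and "t" (3): a world point X has camera coordinates R X + t. Camera axes: x right, y down, z forward; pixel columns grow to the right and rows downward; lengths in m; the calibration is good to about 2 mm. A picture is of the moment at which its call begins. camera_model takes no time and is no camera call.
A pose or a line that the arm cannot do raises r.PlanningError and nothing moves.
- r.finish_job(): hands the job in; it is judged then, once.
The state is a dict: "time_s": time; "joint_positions": joint angles; "dq": joint speeds; "tau": joint torques, N m; "eef_pos": TCP position; "eef_rot": TCP orientation; "contact_force": force on the tool from outside, world axes, zero at the start; "torque": the same for the moment, N m; "grip_width": finger opening in m; "grip_force": force on a finger pad.
Only numpy, scipy, OpenCV 4.12 (cv2) and the standard library are available. Lean on these libraries where they do the work, as an engineer would, in place of code of your own. Each camera call takes 0.05 s, during which the arm holds its last target. There are 200 camera calls.

## Working session

There is one attempt and no reset: what is moved stays moved. The work goes in short steps, each a Python script; the robot and the scene stay as the last script left them, time stands still between calls to the robot, and variables do not carry over. Pictures are saved under pics/ and viewed, at most 14 in all, crops included, and the job is handed in when it is done.

```bash
mkdir -p pics; python3 - <<'E'
from workcell import r,optics
import cv2,numpy as np
for n in("top","side"):
    p,d=optics.get_image(n);np.savez(n,p=p,d=d);cv2.imwrite(f"pics/{n}0.png",p[:,:,::-1])
    m=optics.camera_model(n);print(n,m,(d>0).mean())
print(r.read_state()["time_s"],r.read_state()["eef_rot"],r.tip_extent)
E
```

```text
top {'K': array([[447.67838032,   0.        , 315.72205144],
       [  0.        , 447.67838032, 193.78671477],
       [  0.        ,   0.        ,   1.        ]]), 'k1': 0.03681591065310741, 'R': array([[-0.01791821, -0.99976099,  0.01252589],
       [-0.99519488,  0.01662744, -0.09649191],
       [ 0.09626057, -0.01419467, -0.99525495]]), 't': array([-0.01930492,  0.53413332,  1.37707248])} 0.9959921875
side {'K': array([[507.57859393,   0.        , 329.24844443],
       [  0.        , 507.57859393, 196.75561521],
       [  0.        ,   0.        ,   1.        ]]), 'k1': 0.05362306519466221, 'R': array([[ 0.9140269 ,  0.40560546,  0.00624731],
       [ 0.23152311, -0.50896482, -0.82906686],
       [-0.33309438,  0.75923581, -0.55911458]]), 't': array([-0.47570785, -0.076966  ,  2.06354491])} 0.99589453125
0.1 [ 9.89738004e-01  1.42892384e-01  1.39430512e-07 -6.71065358e-04] 0.025
```

View pics/top0.png

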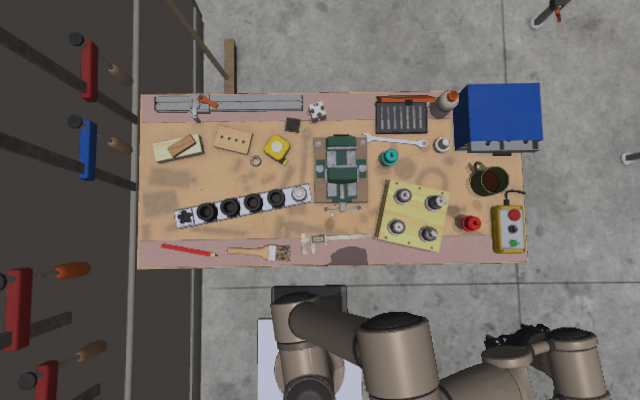

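View pics/side0.png

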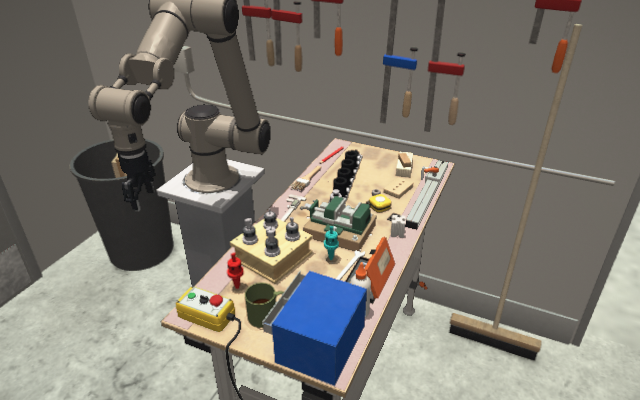

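Top view: the stand is near (413,215) with chucks at (403,196), (436,202), (398,227) and (428,234). The setter is at (299,193), pockets at (276,198), (253,203), (230,208) and (207,212), and the vise at (341,170) lies between stand and rail. Next I'll enlarge the crops.

```bash
python3 - <<'E'
import cv2,numpy as np
t=np.load("top.npz")["p"][:,:,::-1];s=np.load("side.npz")["p"][:,:,::-1]
d=np.load("top.npz")["d"]
a=cv2.resize(t[175:250,370:470],(800,600),interpolation=cv2.INTER_CUBIC)
b=cv2.resize(t[175:235,165:325],(800,300),interpolation=cv2.INTER_CUBIC)
c=cv2.resize(s[200:280,220:320],(750,600),interpolation=cv2.INTER_CUBIC)
for n,i in zip(("stand","rail","sstand"),(a,b,c)):cv2.imwrite(f"pics/{n}.png",i)
E
```

```text
(no output)
```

View pics/stand.png

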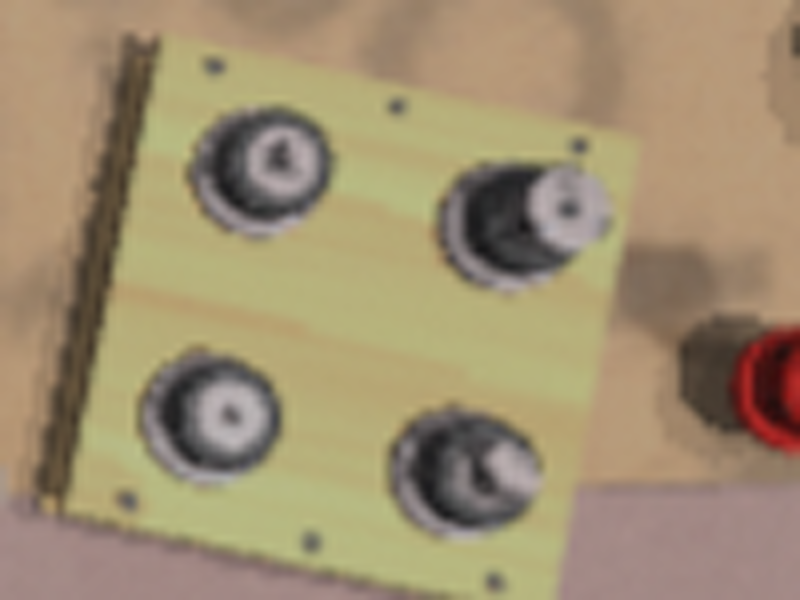

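View pics/rail.png

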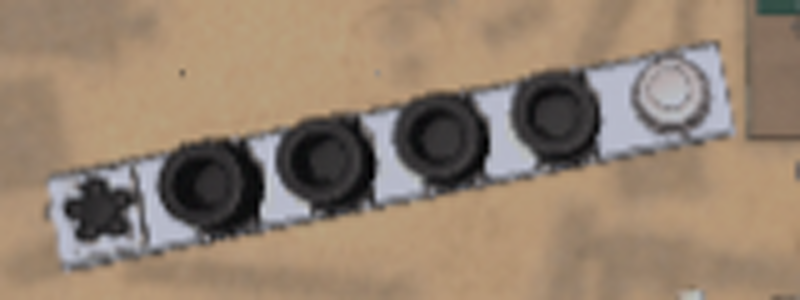

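View pics/sstand.png

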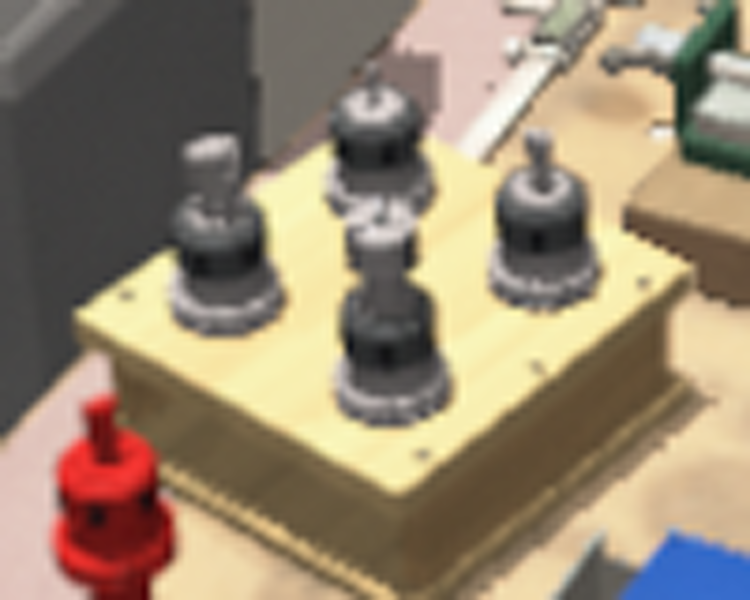

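The stand order is clear. NE (crop 570,205) has the 32 mm cutter and SE (515,470) the 20. The side view shows NW (540,145) is thicker and taller than SW (375,75), so NW is 12 and SW is 6. In the rail crop, the setter is at the right end (670,90), with pockets at (557,115), (440,137), (325,160) and (207,185). Next step is to compute positions.

```bash
cat >v.py <<'E'
import numpy as np,cv2
from workcell import r,optics,command_gripper
def rays(n,uv):
    m=optics.camera_model(n);K=m["K"]
    x=cv2.undistortPoints(np.float64(uv).reshape(-1,1,2),K,np.array([m["k1"],0,0,0.]),None,None).reshape(-1,2)
    return np.c_[x,np.ones(len(x))],m
def at_depth(n,uv,d):
    x,m=rays(n,uv);return (x*np.ravel(d)[:,None]-m["t"])@m["R"]
def on_plane(n,uv,z):
    x,m=rays(n,uv);c=-m["R"].T@m["t"];w=x@m["R"];return c+w*((z-c[2])/w[:,2])[:,None]
def cloud(n,d):
    v,u=np.mgrid[:400,:640];return at_depth(n,np.c_[u.ravel(),v.ravel()],d)
E
python3 - <<'E'
from v import *
for n in("top","side"):
    z=np.load(n+".npz");d=z["d"];hsv=cv2.cvtColor(z["p"],cv2.COLOR_RGB2HSV).reshape(-1,3).astype(int)
    P=cloud(n,d);ok=d.ravel()>0
    b=ok&(P[:,0]>.35)&(P[:,0]<.6)&(abs(P[:,1])<.4)&(abs(P[:,2])<.01);print(n,"bench z",np.median(P[b,2]),P[b,2].std())
    if n=="top":c0=on_plane(n,[[413,214]],.075)[0];pk=on_plane(n,[[165+x/5,175+y/5] for x,y in((557,115),(440,137),(325,160),(207,185),(670,90))],.072)
    b=ok&(np.hypot(*(P[:,:2]-c0[:2]).T)<.14)&(abs(P[:,2]-.075)<.006)&(hsv[:,0]>18)&(hsv[:,0]<40)&(hsv[:,1]>60)
    Q=P[b,:2];h=cv2.minAreaRect(np.float32(Q*1000));print("stand",b.sum(),np.median(P[b,2]),h)
    if n=="top":
        v,u=np.mgrid[:400,:640];M=((hsv[:,0]>18)&(hsv[:,0]<40)&(hsv[:,1]>60)&(hsv[:,2]>140)).reshape(400,640)
        i=np.flatnonzero(M.ravel()&(np.hypot(*(P[:,:2]-c0[:2]).T)<.14))
        print("colour rect",cv2.minAreaRect(np.float32(1000*on_plane(n,np.c_[i%640,i//640],.075)[:,:2])))
    for p in pk:
        b=ok&(np.hypot(*(P[:,:2]-p[:2]).T)<.035)&(abs(P[:,2]-.072)<.006)
        q=P[b];print(p.round(4),b.sum(),q.mean(0).round(4),cv2.minEnclosingCircle(np.float32(q[:,:2]*1000)) if b.sum() else"")
    # nuts: dark top ring z ~ .075+.048
    b=ok&(np.hypot(*(P[:,:2]-c0[:2]).T)<.13)&(P[:,2]>.117)&(P[:,2]<.127)
    for sx in(-1,1):
        for sy in(-1,1):
            q=P[b&(sx*(P[:,0]-c0[0])>0)&(sy*(P[:,1]-c0[1])>0)]
            print("nut",sx,sy,len(q),cv2.minEnclosingCircle(np.float32(q[:,:2]*1000)) if len(q) else"")
E
```

```text
top bench z -0.000707720221006152 0.003815436530855487
stand 2676 0.07383652590487558 ((461.00885009765625, -322.3556213378906), (188.17886352539062, 185.082275390625), 76.77503967285156)
colour rect ((460.3779602050781, -318.8480529785156), (194.25535583496094, 187.8737335205078), 76.34075164794922)
[0.5185 0.0912 0.072 ] 140 [0.5223 0.0949 0.0707] ((522.2772216796875, 95.2719955444336), 26.30245018005371)
[0.5063 0.1618 0.072 ] 141 [0.5094 0.165  0.0708] ((509.4612121582031, 166.24600219726562), 26.396846771240234)
[0.4936 0.2309 0.072 ] 144 [0.4966 0.2362 0.071 ] ((495.77679443359375, 235.96792602539062), 26.290910720825195)
[0.4798 0.3013 0.072 ] 137 [0.4833 0.3061 0.0709] ((483.1560974121094, 306.3869934082031), 26.025447845458984)
[0.5325 0.0227 0.072 ] 42 [0.535  0.0254 0.0692] ((535.4608764648438, 24.954832077026367), 11.919051170349121)
nut -1 -1 97 ((404.5277404785156, -356.5816955566406), 20.74073028564453)
nut -1 1 122 ((425.769287109375, -263.515380859375), 19.708498001098633)
nut 1 -1 69 ((494.5061950683594, -378.1501159667969), 20.806434631347656)
nut 1 1 110 ((517.464
[... 384 characters left out ...]
11 0.1608 0.071 ] ((508.0333557128906, 161.7449188232422), 31.750009536743164)
[0.4936 0.2309 0.072 ] 66 [0.4982 0.2313 0.0709] ((497.31591796875, 231.32717895507812), 30.824748992919922)
[0.4798 0.3013 0.072 ] 66 [0.4834 0.3016 0.0709] ((481.5400695800781, 304.0896301269531), 33.161991119384766)
[0.5325 0.0227 0.072 ] 28 [0.5377 0.0198 0.0705] ((533.9572143554688, 20.61522674560547), 17.208423614501953)
nut -1 -1 65 ((404.7831726074219, -360.09332275390625), 20.671154022216797)
nut -1 1 71 ((426.2161560058594, -268.1417236328125), 20.648311614990234)
nut 1 -1 76 ((498.19677734375, -384.4981994628906), 20.17705726623535)
nut 1 1 75 ((519.7593994140625, -291.5581359863281), 20.61817169189453)
```

```bash
cat >>v.py <<'E'
A=0.1826; D=np.array([-np.sin(A),np.cos(A)])
C=np.array([.4615,-.3226]); Y=-.2335
ex=np.array([np.cos(Y),np.sin(Y)]);ey=np.array([-ex[1],ex[0]])
HOLE={6:C+.0475*(-ex+ey),12:C+.0475*(ex+ey),20:C+.0475*(-ex-ey),32:C+.0475*(ex-ey)}
PM=np.array([.5033,.2000]);POCK={k:PM+D*.072*(i-1.5) for i,k in enumerate((6,12,20,32))}
def quat(a,alt=0):
    f=(np.pi/2+a)/2+alt*np.pi/2;return [np.cos(f),np.sin(f),0,0]
def st(*k):
    s=r.read_state();return [np.round(s[i],4) for i in ("time_s","eef_pos","contact_force","torque","grip_width","grip_force")]
E
python3 - <<'E'
from v import *
P=cloud("top",np.load("top.npz")["d"]);b=(abs(P[:,1])<.18)&(P[:,0]>.3)&(P[:,0]<.56);print("max z corridor",np.percentile(P[b,2],[99,100]))
print(HOLE,POCK)
for alt in(0,1):
  for p in [*HOLE.values(),*POCK.values()]:
    for z in(.1,.3):
        q=r.solve_ik([*p,z],quat(A,alt));print(alt,z,None if q is None else np.round(q,2))
E
```

```text
max z corridor [1.42231956 1.42231956]
{6: array([ 0.42627977, -0.26539829]), 12: array([ 0.51870171, -0.28737977]), 20: array([ 0.40429829, -0.35782023]), 32: array([ 0.49672023, -0.37980171])} {6: array([0.52291139, 0.09379551]), 12: array([0.50983713, 0.1645985 ]), 20: array([0.49676287, 0.2354015 ]), 32: array([0.48368861, 0.30620449])}
0 0.1 [-0.71  0.44  1.75 -0.    0.95 -0.89]
0 0.3 [-0.71  0.25  1.44 -0.    1.46 -0.89]
0 0.1 [-0.64  0.58  1.49 -0.    1.07 -0.82]
0 0.3 [-0.64  0.43  1.18 -0.    1.54 -0.82]
0 0.1 [-0.87  0.49  1.65 -0.    1.   -1.05]
0 0.3 [-0.87  0.32  1.33 -0.    1.49 -1.05]
0 0.1 [-0.78  0.63  1.39 -0.    1.12 -0.96]
0 0.3 [-0.78  0.5   1.07 -0.    1.58 -0.96]
0 0.1 [ 0.03  0.48  1.67 -0.    0.99 -0.15]
0 0.3 [ 0.03  0.3   1.36 -0.    1.48 -0.15]
0 0.1 [ 0.17  0.49  1.66 -0.    1.   -0.01]
0 0.3 [ 0.17  0.31  1.35 -0.    1.48 -0.01]
0 0.1 [ 0.3   0.51  1.62 -0.    1.01  0.12]
0 0.3 [ 0.3   0.34  1.31 -0.    1.49  0.12]
0 0.1 [ 0.43  0.55  1.55 -0.    1.04  0.25]
0 0.3 [ 0.43  0.39  1.24 -0.    1.52  0.25]
1 0.1 [-0.71  0.44  1.75 -0.    0.95  2.25]
1 0.3 [-0.71  0.25  1.44 -0.    1.46  2.25]
1 0.1 [-0.64  0.58  1.49 -0.    1.07  2.32]
1 0.3 [-0.64  0.43  1.18 -0.    1.54  2.32]
1 0.1 [-0.87  0.49  1.65 -0.    1.    2.09]
1 0.3 [-0.87  0.32  1.33 -0.    1.49  2.09]
1 0.1 [-0.78  0.63  1.39 -0.    1.12  2.18]
1 0.3 [-0.78  0.5   1.07 -0.    1.58  2.18]
1 0.1 [ 0.03  0.48  1.67 -0.    0.99  2.99]
1 0.3 [ 0.03  0.3   1.36 -0.    1.48  2.99]
1 0.1 None
1 0.3 None
1 0.1 [ 0.3   0.51  1.62 -0.    1.01 -3.02]
1 0.3 [ 0.3   0.34  1.31 -0.    1.49 -3.02]
1 0.1 [ 0.43  0.55  1.55 -0.    1.04 -2.89]
1 0.3 [ 0.43  0.39  1.24 -0.    1.52 -2.89]
```

```bash
cat >>v.py <<'E'
Q=quat(A); ZC=.30
def pick(k,z=.116,grip=60):
    h=HOLE[k]
    r.reach([*h,.24],Q);command_gripper(.075,20)
    print("down",r.move_straight([*h,z],Q,speed=.1,max_force=8),st())
    command_gripper(.0,20);print("closed20",st())
    command_gripper(.0,grip);print("closed",st())
    r.move_straight([*h,ZC],Q,speed=.12);print("lifted",st())
E
python3 - <<'E'
from v import *
pick(6)
r.move_straight([*POCK[6],ZC],Q,speed=.25);r.hold(.3);print(st())
for n in("top","side"):
    p,d=optics.get_image(n);np.savez(n+"1",p=p,d=d)
    u,v=(225,150) if n=="top" else (280,120)
    cv2.imwrite(f"pics/{n}1.png",cv2.resize(p[v:v+100,u:u+130,::-1],None,fx=6,fy=6,interpolation=cv2.INTER_CUBIC))
E
```

```text
down False [np.float64(3.1333), array([ 0.4266, -0.2657,  0.1166]), array([0.2831, 0.0454, 0.5852]), array([-0.0349,  0.006 ,  0.0147]), np.float64(0.075), np.float64(0.0)]
closed20 [np.float64(3.7667), array([ 0.4258, -0.2654,  0.116 ]), array([-2.2852, -1.5758,  1.8945]), array([-0.1116,  0.5496,  0.0027]), np.float64(0.0046), np.float64(19.9213)]
closed [np.float64(3.9833), array([ 0.4258, -0.2655,  0.1161]), array([-4.4892, -0.7784,  3.1911]), array([-0.1605,  0.9266, -0.0673]), np.float64(0.0029), np.float64(58.8463)]
lifted [np.float64(5.6667), array([ 0.4261, -0.2652,  0.2993]), array([-0.1852,  0.3443, -4.7968]), array([ 0.0071,  0.0006, -0.0164]), np.float64(0.0029), np.float64(58.5165)]
[np.float64(7.6083), array([0.5229, 0.0933, 0.3001]), array([ 0.02  , -0.9591, -4.6621]), array([ 0.0384, -0.0046,  0.0311]), np.float64(0.003), np.float64(58.5471)]
```

View pics/side1.png

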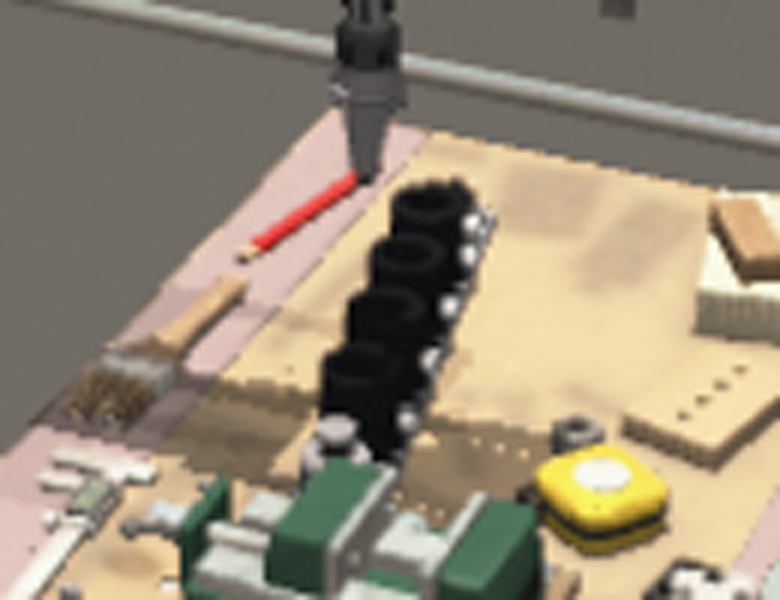

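The chuck is held with its flange at (368,85), but the 3 mm grip width is suspicious. I'll check what is actually gripped.

```bash
python3 - <<'E'
from v import *
z=np.load("side1.npz");cv2.imwrite("pics/s1b.png",cv2.resize(z["p"][80:155,300:400,::-1],(800,600),interpolation=cv2.INTER_CUBIC))
P=cloud("side",z["d"]).reshape(400,640,3)
for v in range(88,152,3):print(v,P[v,341].round(3))
E
```

```text
88 [0.535 0.056 0.454]
91 [0.533 0.06  0.441]
94 [0.526 0.079 0.423]
97 [0.524 0.084 0.41 ]
100 [0.525 0.082 0.4  ]
103 [0.524 0.084 0.388]
106 [0.517 0.103 0.368]
109 [0.517 0.104 0.356]
112 [0.519 0.099 0.347]
115 [0.523 0.09  0.341]
118 [0.521 0.095 0.327]
121 [0.525 0.087 0.32 ]
124 [0.522 0.094 0.304]
127 [0.533 0.067 0.307]
130 [0.528 0.08  0.289]
133 [0.53  0.077 0.279]
136 [0.533 0.069 0.271]
139 [0.528 0.082 0.253]
142 [0.529 0.081 0.241]
145 [0.526 0.087 0.225]
148 [0.529 0.083 0.216]
151 [0.389 0.425 0.   ]
```

View pics/s1b.png

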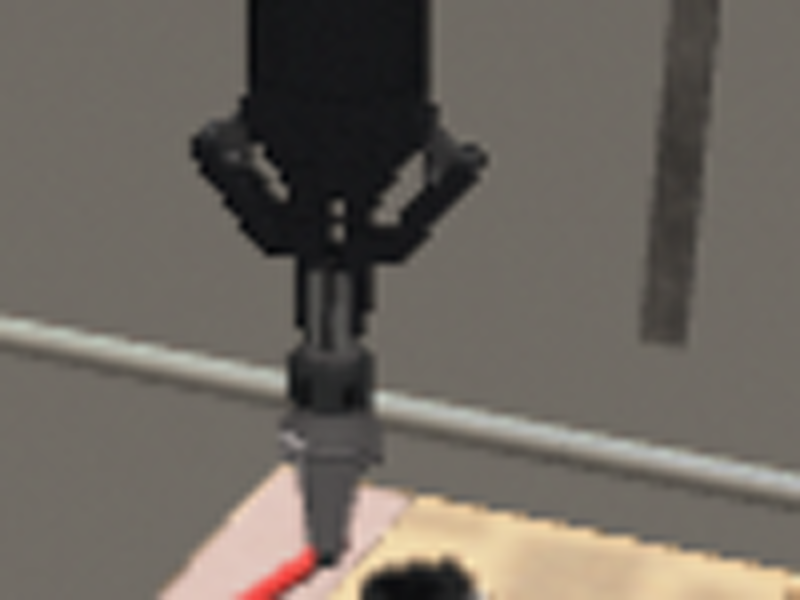

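```bash
python3 - <<'E'
from v import *
for n in("side","top"):
    m=optics.camera_model(n);p=np.array([[.5229,.0933,z] for z in(.22,.25,.275,.294,.3,.32,.35)])
    uv=cv2.projectPoints(p,cv2.Rodrigues(m["R"])[0],m["t"],m["K"],np.array([m["k1"],0,0,0.]))[0].reshape(-1,2)
    print(n,uv.round(1).tolist(), ((uv[:,:]-[300,80])*8).round(0).tolist() if n=="side" else"")
d=np.load("side1.npz")["d"];P=cloud("side",d).reshape(400,640,3)
for v in range(112,152,2):
    row=[(u,P[v,u]) for u in range(325,360) if .02<P[v,u,1]<.14 and .45<P[v,u,0]<.6]
    if row:
        q=np.array([x[1] for x in row]);print(v,row[0][0],row[-1][0],q.mean(0).round(3),"width",round(float(np.ptp(q@np.array([.914,.4056,0]))),3))
E
```

```text
side [[340.7, 145.4], [340.9, 138.0], [341.0, 131.7], [341.1, 126.8], [341.1, 125.3], [341.3, 120.1], [341.4, 112.2]] [[326.0, 523.0], [327.0, 464.0], [328.0, 413.0], [329.0, 375.0], [329.0, 362.0], [330.0, 321.0], [331.0, 257.0]]
top [[271.5, 191.6], [270.5, 190.4], [269.7, 189.4], [269.0, 188.6], [268.8, 188.4], [268.0, 187.5], [266.9, 186.1]] 
112 337 350 [0.534 0.086 0.356] width 0.045
114 337 346 [0.526 0.087 0.347] width 0.031
116 337 346 [0.527 0.086 0.339] width 0.032
118 337 346 [0.526 0.088 0.331] width 0.032
120 337 345 [0.525 0.087 0.324] width 0.027
122 338 344 [0.523 0.091 0.314] width 0.021
124 336 346 [0.524 0.088 0.307] width 0.035
126 336 346 [0.529 0.078 0.305] width 0.035
128 336 346 [0.528 0.079 0.297] width 0.035
130 337 346 [0.53  0.08  0.289] width 0.032
132 335 347 [0.526 0.087 0.277] width 0.043
134 335 347 [0.527 0.083 0.272] width 0.043
136 335 347 [0.53  0.076 0.267] width 0.042
138 337 345 [0.531 0.075 0.26 ] width 0.028
140 338 344 [0.528 0.082 0.249] width 0.022
142 338 344 [0.527 0.086 0.238] width 0.022
144 338 343 [0.526 0.082 0.232] width 0.018
146 338 343 [0.524 0.088 0.221] width 0.018
148 339 342 [0.525 0.086 0.214] width 0.011
150 340 342 [0.527 0.087 0.205] width 0.007
```

Fingertips really sit about 38 mm higher than the nominal TCP suggests, so the chuck hangs by its cutter, centred and upright. I'll check that against the start image, then insert this one carefully.

```bash
cat >>v.py <<'E'
def place(k,dz,off=(0,0),extra=.001,f=6):
    """dz: TCP height above chuck origin. Descend, yielding sideways along contact force."""
    p=POCK[k]+np.array(off);goal=.072+dz+extra
    r.move_straight([*p,.072+.066+dz],Q,speed=.15);r.hold(.2)
    f0=r.read_state()["contact_force"]
    for i in range(8):
        hit=r.move_straight([*p,goal],Q,speed=.04,max_force=f)
        s=r.read_state();df=s["contact_force"]-f0
        print("  ",hit,round(s["time_s"],1),s["eef_pos"].round(4),df.round(2),s["torque"].round(2))
        if not hit or s["eef_pos"][2]<goal+.003: break
        n=np.linalg.norm(df[:2]); p=p+(df[:2]/n*.001 if n>1 else 0)
        r.move_straight([*p,s["eef_pos"][2]+.002],Q,speed=.03)
    return p-POCK[k]
E
python3 - <<'E'
from v import *
P=cloud("side",np.load("side.npz")["d"]);b=(np.hypot(P[:,0]-.149,P[:,1]+.504)<.08)&(P[:,2]>.1)
print("start tip z (TCP .22):",np.percentile(P[b,2],[0,.5,2]))
print(place(6,.041));print(st())
p,d=optics.get_image("side");np.savez("side2",p=p,d=d)
cv2.imwrite("pics/s2.png",cv2.resize(p[110:200,300:400,::-1],(660,600),interpolation=cv2.INTER_CUBIC))
E
```

```text
start tip z (TCP .22): [0.24065968 0.25118482 0.26323791]
   False 10.6 [0.5231 0.0938 0.1142] [2.38 0.47 0.4 ] [ 0.04  0.04 -0.02]
[0. 0.]
[np.float64(10.6417), array([0.5231, 0.0938, 0.1142]), array([ 1.1716,  0.2619, -4.6711]), array([ 0.0382,  0.0427, -0.0194]), np.float64(0.0031), np.float64(58.5474)]
```

View pics/s2.png

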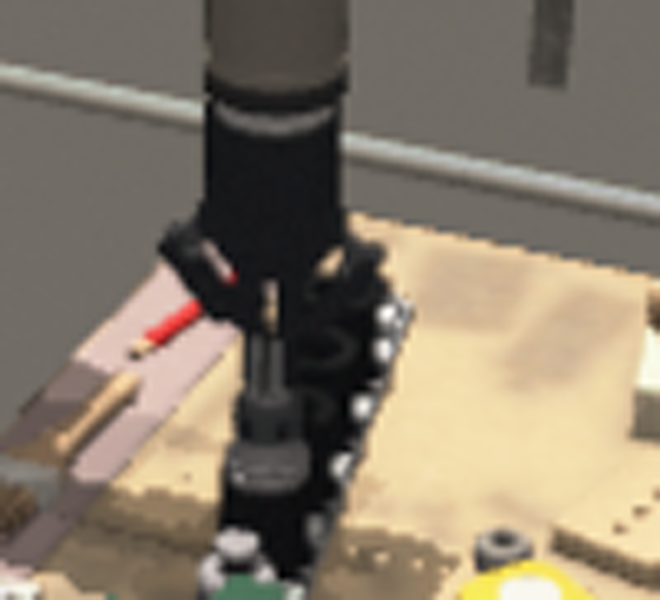

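Start image confirms the tips sit higher than nominal. Chuck 6 is in the pocket nearest the setter, with its flange at about (268,455) on the rim. I'll release it and do chuck 12 the same way.

```bash
cat >>v.py <<'E'
def release(k,w=.05):
    command_gripper(w,20);r.hold(.2);s=r.read_state()["eef_pos"]
    print("  rel",r.move_straight([s[0],s[1],ZC],Q,speed=.15,max_force=8),st())
E
python3 - <<'E'
from v import *
release(6)
pick(12)
r.move_straight([*POCK[12],ZC],Q,speed=.25)
print(place(12,.041))
p,d=optics.get_image("side");np.savez("side3",p=p,d=d)
cv2.imwrite("pics/s3.png",cv2.resize(p[110:200,300:400,::-1],(660,600),interpolation=cv2.INTER_CUBIC))
E
```

```text
rel False [np.float64(12.7917), array([0.5226, 0.0938, 0.2991]), array([ 0.306 , -0.1829, -0.407 ]), array([ 0.0095,  0.0281, -0.0254]), np.float64(0.0501), np.float64(0.0)]
down False [np.float64(15.9833), array([ 0.5191, -0.2876,  0.1167]), array([-0.6413, -0.155 , -0.0387]), array([-0.0229, -0.065 ,  0.0258]), np.float64(0.0749), np.float64(0.0)]
closed20 [np.float64(16.575), array([ 0.5183, -0.2875,  0.116 ]), array([-3.4222, -1.6029,  1.7429]), array([-0.0509,  0.4771,  0.0105]), np.float64(0.0109), np.float64(20.8636)]
closed [np.float64(16.7917), array([ 0.5183, -0.2875,  0.1161]), array([-3.9637, -0.609 ,  3.1283]), array([-0.1184,  0.811 , -0.0423]), np.float64(0.0099), np.float64(58.5182)]
lifted [np.float64(18.475), array([ 0.5185, -0.2872,  0.2992]), array([-0.433 , -0.4015, -4.713 ]), array([-0.0001,  0.0368,  0.0003]), np.float64(0.0095), np.float64(58.4114)]
   False 23.4 [0.5099 0.1646 0.1142] [0.52 0.11 0.24] [-0.01  0.09 -0.02]
[0. 0.]
```

View pics/s3.png

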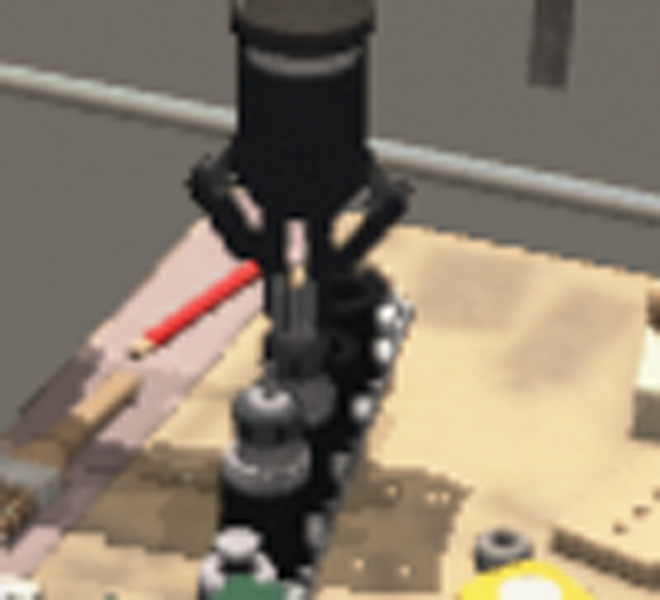

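Chuck 6 stands free and upright at (265,460), and chuck 12 is in its pocket at (305,390). On to chucks 20 and 32.

```bash
python3 - <<'E'
from v import *
release(12)
for k,w in((20,.055),(32,.065)):
    pick(k)
    s=st()
    if s[2][2]>-3.5: print("NOT HELD",k);break
    r.move_straight([*POCK[k],ZC],Q,speed=.25)
    o=place(k,.041);print(o)
    z=r.read_state()["eef_pos"][2]
    if z>.118: print("not down",k,z);break
    release(k,w)
r.hold(.3)
for n,(u,v) in {"side":(300,110),"top":(200,160)}.items():
    p,d=optics.get_image(n);np.savez(n+"4",p=p,d=d)
    cv2.imwrite(f"pics/{n}4.png",cv2.resize(p[v:v+90,u:u+100,::-1],(660,600),interpolation=cv2.INTER_CUBIC))
E
```

```text
rel False [np.float64(25.475), array([0.5095, 0.1645, 0.2991]), array([-0.1701, -0.0517, -0.0917]), array([-0.0284,  0.0287,  0.0086]), np.float64(0.05), np.float64(0.0)]
down False [np.float64(29.175), array([ 0.4046, -0.3581,  0.1166]), array([-0.5387, -1.3473,  0.4709]), array([-0.0181,  0.0107, -0.0349]), np.float64(0.0752), np.float64(0.0)]
closed20 [np.float64(29.7167), array([ 0.4041, -0.3579,  0.1161]), array([-2.6371,  0.3559,  0.441 ]), array([-0.024 ,  0.2779,  0.0197]), np.float64(0.0193), np.float64(20.5276)]
closed [np.float64(29.9333), array([ 0.4041, -0.358 ,  0.1162]), array([-3.8448,  0.2553,  3.2175]), array([-0.0277,  0.4801,  0.0051]), np.float64(0.0181), np.float64(58.6324)]
lifted [np.float64(31.6167), array([ 0.4041, -0.3576,  0.2992]), array([ 0.0351, -0.3122, -5.4556]), array([0.0021, 0.0265, 0.0105]), np.float64(0.018), np.float64(58.6391)]
   False 37.1 [0.4967 0.2354 0.1141] [-1.09  0.14 -0.78] [ 0.07  0.13 -0.02]
[0. 0.]
  rel False [np.float64(39.1333), array([0.4965, 0.2353, 0.2991]), array([ 1.0251, -1.0646,  0.9699]), array([-0.0281,  0.0533,  0.0162
[... 298 characters left out ...]
-0.3563,  2.4522]), array([-0.0114,  0.3455,  0.0449]), np.float64(0.0292), np.float64(20.1976)]
closed [np.float64(43.7583), array([ 0.4965, -0.38  ,  0.1164]), array([-3.3324, -1.2018,  4.9373]), array([0.0017, 0.5561, 0.0124]), np.float64(0.0279), np.float64(58.9301)]
lifted [np.float64(45.4417), array([ 0.4965, -0.3796,  0.2991]), array([ 0.3311,  0.3812, -6.04  ]), array([0.0087, 0.0368, 0.0416]), np.float64(0.0282), np.float64(59.4127)]
   False 51.3 [0.4837 0.3063 0.1142] [ 0.76 -0.11 -0.09] [0.04 0.12 0.05]
[0. 0.]
  rel False [np.float64(53.3), array([0.4834, 0.3061, 0.2991]), array([ 0.1464, -0.15  , -0.0268]), array([ 0.0537, -0.023 , -0.0165]), np.float64(0.065), np.float64(0.0)]
```

View pics/side4.png

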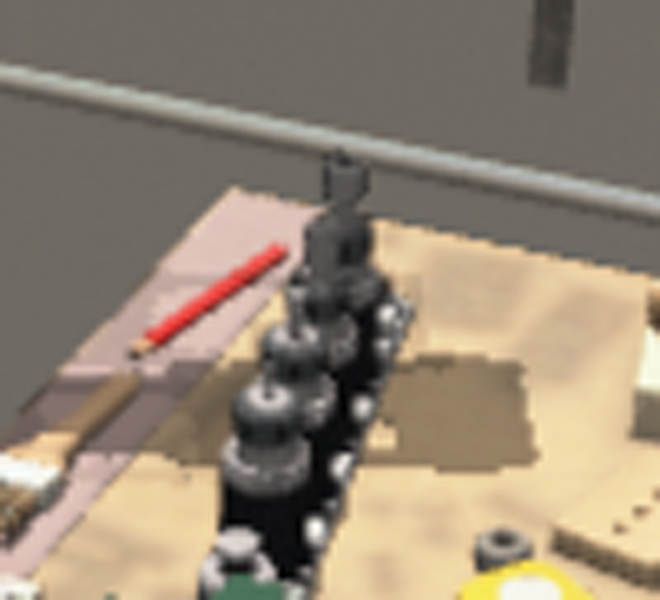

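All four chucks stand in the row, and grip widths of 3, 10, 18 and 28 mm confirm the order 6/12/20/32. I'll move the arm clear and check heights from above.

```bash
python3 - <<'E'
from v import *
r.reach([.149,-.504,.25],quat(-1.28));r.hold(.3)
p,d=optics.get_image("top");P=cloud("top",d);ok=d.ravel()>0
for k,c in POCK.items():
    near=ok&(np.hypot(*(P[:,:2]-c).T)<.03)
    n=near&(abs(P[:,2]-.119)<.006);q=P[n]
    f=near&(P[:,2]>.076)&(P[:,2]<.092)
    print(k,"nut",n.sum(),np.round(q[:,2].mean(),4),cv2.minEnclosingCircle(np.float32((q[:,:2]-c)*1000)),"flange z",np.median(P[f,2]).round(4),f.sum(),"top",P[near,2].max().round(3))
cv2.imwrite("pics/top5.png",cv2.resize(p[170:230,170:320,::-1],(800,320),interpolation=cv2.INTER_CUBIC));print(st())
E
```

```text
6 nut 135 0.1183 ((0.7145912647247314, 0.11092296242713928), 19.50091552734375) flange z 0.0827 58 top 0.142
12 nut 118 0.1182 ((1.1929256916046143, -0.02449304610490799), 19.62883758544922) flange z 0.0825 56 top 0.149
20 nut 96 0.1186 ((0.39326754212379456, 0.31841009855270386), 19.77705192565918) flange z 0.083 60 top 0.16
32 nut 62 0.1179 ((0.6932034492492676, -2.245209217071533), 19.368614196777344) flange z 0.0826 60 top 0.164
[np.float64(57.125), array([ 0.1492, -0.504 ,  0.25  ]), array([-0.0597,  0.2501,  0.4115]), array([0.0082, 0.0211, 0.0024]), np.float64(0.0652), np.float64(0.0)]
```

View pics/top5.png

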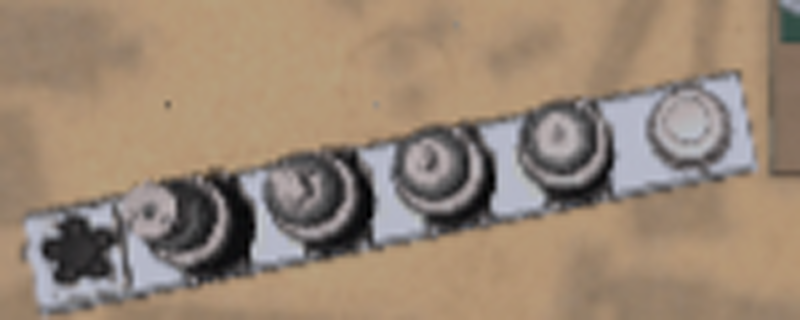

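All four sit flush at the same height, within about 2 mm of their pocket axes. The cutters get thicker going away from the setter (690,120), from chuck 6 at (562,135) to chuck 32 at (155,210).

```bash
python3 -c "
from workcell import r
print(r.finish_job())"
```

```text
the job is handed in; nothing more can be done
None
```

The job is handed in: all four chucks sit flange-down in the rail pockets, in order 6, 12, 20, 32 mm from the tool setter, at about 57 s; I gripped them by their cutters rather than the nuts, because the fingertips sat about 38 mm higher than the stated tool frame.

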